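Hang the spool arm on the printer's slotted upright

TASK

Take the orange spool arm and hook it into the slot in the top of the grey upright, gently lowering it so that its hook plate drops behind the upright and it hangs on the two black sprung catches. Then press it down until it snaps under the catches, fully home on the bottom of the slot, level and facing straight out, and let go. Leave the blue tool hook and the green filament spool where they are.

Things in the scene. Friction and masses are not known exactly. Their poses are not given: they have to be found in the camera images.
- spool_arm: Orange bracket, 0.2 kg, upright on its flat underside. mm: origin under centre of flange face (x=0), +x to hook, z up. Beam to grip: x -151..-7, 22 wide, z 0..34, end stop to z 53; mass centre x -55. Flange: x -8..0, 50 wide, z 0..64. Thumb pad to press: top z 66, x -40..0, 34 wide. Neck 12 wide, z 40..48, to hook plate x 11..17, 48 wide, z 36..58; its lower lip flares out to x 24, z 22.
- upright: Grey fixed plate, 86 wide, 200 high, 8 thick (mm). Origin: table level, centre of front face; +x from front to back, z up. Slot from top edge: 36 wide, then 16 below z 174, floor z 160; 2 sprung catches. Hook plate clears the top with arm origin above z 185. Arm hangs on catches at z 128..138, seated at (0,0,120), axes parallel, 3 x play. 5..15 N on thumb pad snaps it in; on far beam it may jam.
- tool_hook: Bystander: blue tool hook standing on the table, shorter than the orange arm (90 mm long, 44 wide, 60 tall, no hook plate). Origin: underside, below the outer face of its flange; beam towards -x, z up.
- spool: Bystander: filament spool lying flat, black flanges 160 mm in diameter, green filament between, 55 mm high. Origin: centre of its underside, z up.
Not all that is in view belongs to the job. Of the things like the spool_arm, leave any that is purple or yellow; of the rest the larger one is meant.

How it is judged:
On the way:
1. The orange arm's hook is lowered behind the upright, in the slot but not yet home (its origin 8 to 40 mm above the seated height), for 0.1 s (z of spool_arm in the frame of upright between 0.128 and 0.16 m and x of spool_arm in the frame of upright between -0.012 and 0.012 m and y of spool_arm in the frame of upright between -0.015 and 0.015 m), for 0.1 s.
At the end, for the whole second after the job is handed in: The orange arm sits fully home in the slot under the catches: its origin within 4 mm above (6 mm below) the seated height and within 10 mm of the seated place sideways and front to back, level and in line with the upright within 0.2 rad, at rest and released (z of spool_arm in the frame of upright between 0.114 and 0.124 m and x of spool_arm in the frame of upright between -0.01 and 0.01 m and y of spool_arm in the frame of upright between -0.01 and 0.01 m and angle between the x axis of spool_arm and the x axis of upright, either way round below 0.2 rad and angle between spool_arm's own z axis and vertical below 0.2 rad and linear speed of spool_arm below 0.02 m/s); the robot touches nothing.
It fails at once if the blue tool hook is moved more than 30 mm (distance of tool_hook from where it was at the start of the episode above 0.03 m).
It fails at once if the green spool is moved more than 30 mm (distance of spool from where it was at the start of the episode above 0.03 m).
It also fails if it takes over 48 s, if anything falls off the work surface, if the arm or the gripper's body presses on something with over 40 N, if the wrist force passes 120 N, or if a joint passes its speed limit or range.

ROBOT

A 6-joint arm with a two-finger parallel gripper is mounted at the origin on the work surface. World frame = base frame: x ahead of the robot, y to its left, z up, the work surface at z = 0. Lengths are in m, angles in rad, forces in N, time in s.
With the tool pointing down it reaches from about 0.3 to 0.875 m from the base axis. Payload 6.4 kg.
Tool frame: the origin (TCP) lies on the centre line of the jaws, within the pads' length; the fingertips stand 25 mm ahead of it and the grasp point (between the pads) lies 6 mm ahead of it (ctrl.tips_ahead is the z of the fingertips in the tool frame, in m); z points along the fingers, x is the direction in which the jaws open and shut, and the axes are right-handed (so a half turn about z gives the same grasp; the last joint's range is limited). The gripper opens to 85 mm and grips with 20 to 120 N. Pads are 22 mm wide; open, the fingers measure 114 mm over their backs; the gripper's body (76 mm by 85 mm) begins 54 mm behind the grasp point. The pads swing forward as they close: fully open they stand 13 mm farther back than shut.
Start: joints at [-1.389, 0.181, 1.607, -0, 1.354, -0.206], TCP at [0.217, -0.532, 0.256] pointing down, gripper open.
Joint ranges: [-2.99, 2.99], [-0.89, 2.07], [0.3, 2.58], [-1.14, 4.28], [0, 2.63], [-3.12, 3.12]. Speed limits (rad/s): [2.57, 2.57, 3.01, 3.14, 3.14, 3.14].

INTERFACE

Orientations are given as a unit quaternion [w, x, y, z].
In Python, from bench import ctrl gives the robot as it stands.
- The arm moves only by the shell command python3 -m pendant 'ROWS'. ROWS is JSON, a list that holds one entry, the list of rows, each a list of 7 numbers: the shift along the tool's x, y, z in m, then the turn, a rotation vector about the tool's x, y, z in rad, then the closure, from -1 (fully open) to 1 (shut). A call has 1 to 10 rows; each row shifts and turns the commanded pose from where the row before left it, along the tool's axes as they then stand; what a row does not reach is not made up. A row lasts 1/10 s, in which the tool goes at most 50 mm and 8.59 degrees, less where a joint would pass 70% of its speed; a pose out of reach is approached as far as the arm can. A call with a gripper value outside its range is refused whole. The fingers move at their own pace and stop on an object; the grip force is fixed at half the most. Time passes only in rows, so rows that do not move let the fingers close. It gives the time, the measured TCP pose, the force and the opening at its end, in the units of the state.
- ctrl.get_obs(): the state, without advancing time (a new reading comes with each control period).
- ctrl.camera(name): name is "scene" or "top" or "wrist"; returns (picture, depth): 480x640x3 uint8, red, green, blue; 480x640 float32, m along the optical axis (not along the pixel's ray), 0 where there is no reading.
- ctrl.calibration(name): a dict with "fov_y" (degrees; the focal length in pixels is half the picture's height over the tangent of half this angle, whatever the lens; pixels are square), "cx", "cy" (the principal point, pixels), "D" ([k1, k2, p1, p2, k3] as OpenCV has them; the pictures are not rectified), "camera_from_world" (4x4, takes a point from world to camera coordinates). Camera axes: x right, y down, z forward; pixel columns grow to the right and rows downward; lengths in m; the calibration is good to about 2 mm. A picture is of the moment at which its call begins: read the wrist's pose just before it. calibration takes no time and is no camera call; for the wrist camera it gives the pose at the moment of the call.
- ctrl.hand_in(): hands the job in, once; it reports no verdict.
The state is a dict: "time_s": time; "q": joint angles; "dq": joint speeds; "joint_efforts": joint torques, N m; "eef_pos": TCP position; "eef_rot": TCP orientation; "wrist_force": force on the tool from outside, world axes, zero at the start; "torque": the same for the moment, N m; "opening": opening from 0.0 (shut) to 1.0 (fully open).
Only numpy, scipy, OpenCV 4.12 (cv2) and the standard library are available. Lean on these libraries where they do the work, as an engineer would, in place of code of your own. Each camera call takes 0.05 s, during which the arm holds its last target.

## Working session

There is one attempt and no reset: what is moved stays moved. The work goes in short steps, Python scripts to look and compute and a shell command to move; the robot and the scene stay as the last step left them, time stands still between calls to the robot, and variables do not carry over. Pictures are saved under pics/ and viewed, and the job is handed in when it is done.

```bash
mkdir -p pics; ls
cat > h.py <<'E'
import numpy as np, cv2
from bench import ctrl
def K(c):
    f=240/np.tan(np.radians(c["fov_y"])/2)
    return np.array([[f,0,c["cx"]],[0,f,c["cy"]],[0,0,1.]])
def grab(name,fn=None):
    c=ctrl.calibration(name); im,d=ctrl.camera(name)
    if fn: cv2.imwrite('pics/'+fn,im[:,:,::-1])
    return c,im,d
def pts(c,uv,dep):
    uv=np.asarray(uv,float).reshape(-1,1,2)
    n=cv2.undistortPoints(uv,K(c),np.array(c["D"],float)).reshape(-1,2)
    dep=np.asarray(dep,float).reshape(-1,1)
    pc=np.hstack([n*dep,dep]); T=np.linalg.inv(np.array(c["camera_from_world"]))
    return pc@T[:3,:3].T+T[:3,3]
def cloud(c,d):
    v,u=np.mgrid[0:480,0:640]
    return pts(c,np.stack([u,v],-1).reshape(-1,2),d.reshape(-1)).reshape(480,640,3)
def plane(c,uv,z):
    a=pts(c,uv,np.full(len(uv),.1)); b=pts(c,uv,np.full(len(uv),1.))
    t=(z-a[:,2])/(b[:,2]-a[:,2]); return a+t[:,None]*(b-a)
E
python3 - <<'E'
from h import *
for n in ["scene","top","wrist"]:
    c,im,d=grab(n,n+'0.png'); np.savez('pics/%s0.npz'%n,im=im,d=d)
    import json; json.dump({k:np.array(v).tolist() for k,v in c.items()},open('pics/%s0.json'%n,'w'))
    print(n,c["fov_y"],np.linalg.inv(np.array(c["camera_from_world"]))[:3].round(3).tolist())
print(ctrl.get_obs())
E
```

```text
pics
scene 54.71440757050738 [[-0.576, 0.54, -0.613, 1.284], [0.817, 0.388, -0.426, 0.384], [0.008, -0.747, -0.665, 0.761]]
top 52.31956584905751 [[0.021, -0.994, 0.108, 0.534], [-1.0, -0.02, 0.014, -0.064], [-0.012, -0.109, -0.994, 0.998]]
wrist 60.91149017500188 [[0.379, -0.874, -0.304, 0.296], [-0.925, -0.358, -0.124, -0.499], [-0.001, 0.329, -0.944, 0.373]]
{'time_s': 0.15, 'q': array([-1.38930357e+00,  1.81416983e-01,  1.60778228e+00,  3.50230816e-05,
        1.35383856e+00, -2.06258394e-01]), 'dq': array([-0.00111074, -0.00276224, -0.00239773,  0.00015305,  0.00118518,
        0.00010474]), 'joint_efforts': array([ 1.02982420e-03, -4.45260966e+01, -3.51689065e+01, -2.50652056e-04,
        5.93017248e-03, -1.01555082e-05]), 'eef_pos': array([ 0.21738523, -0.53188787,  0.25556298]), 'eef_rot': array([-5.29171077e-04,  8.30090281e-01, -5.57628553e-01, -4.92338775e-04]), 'wrist_force': array([-0.51505069,  0.21225001, -0.27760216]), 'torque': array([ 0.01152878, -0.02314376, -0.01353183]), 'opening': 0.9985118588177158}
```

View pics/scene0.png

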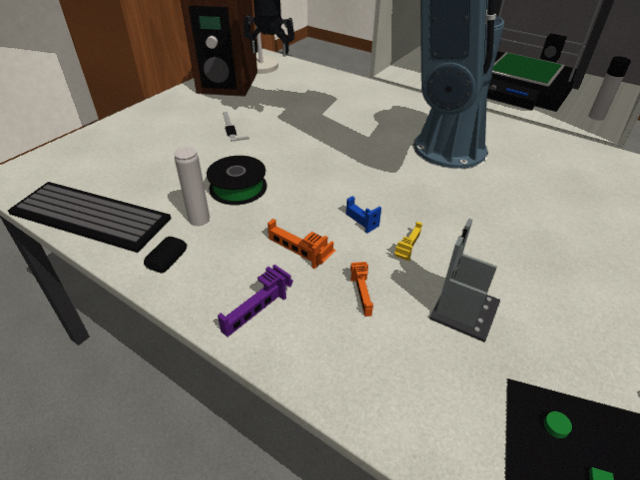

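View pics/top0.png

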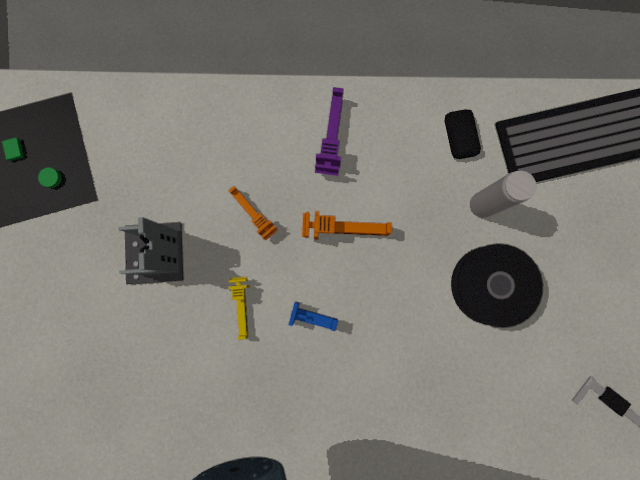

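View pics/wrist0.png

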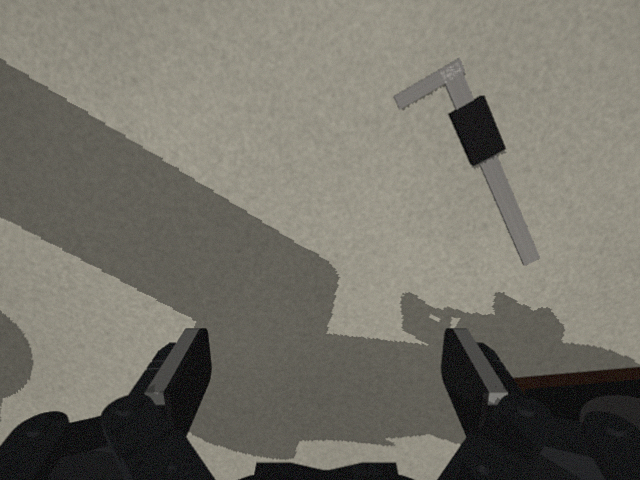

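Run:
```python
import cv2,numpy as np
a=cv2.imread('pics/top0.png');s=cv2.imread('pics/scene0.png')
A=cv2.resize(a[180:300,100:300],None,fx=4,fy=4,interpolation=2)
cv2.imwrite('pics/crop_up_top.png',A)
cv2.imwrite('pics/crop_up_sc.png',cv2.resize(s[210:345,420:520],None,fx=4.4,fy=4.4,interpolation=2))
cv2.imwrite('pics/crop_arm.png',np.hstack([cv2.resize(a[180:260,220:400],None,fx=4.4,fy=4.4,interpolation=2)]))
```

```text
(no output)
```

View pics/crop_up_top.png

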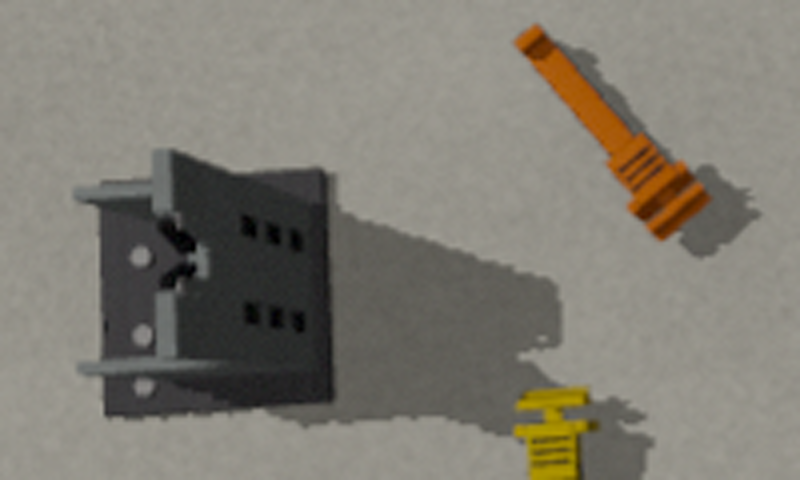

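View pics/crop_up_sc.png

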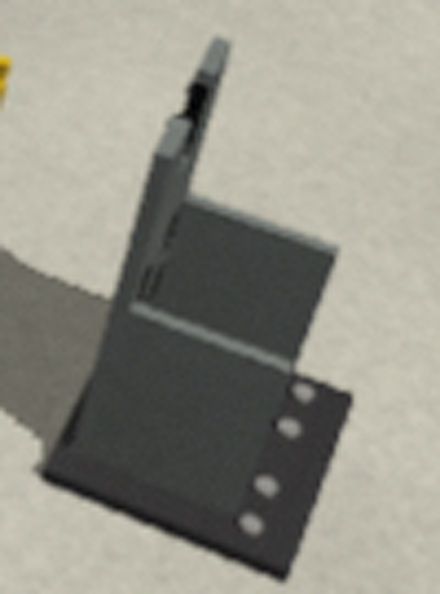

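View pics/crop_arm.png

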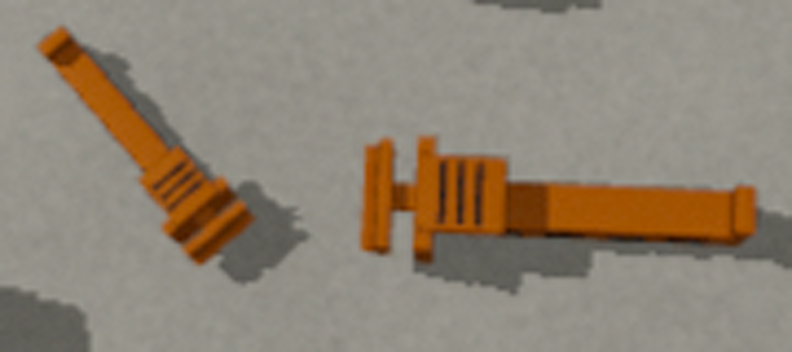

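```bash
cat > m.py <<'E'
from h import *
import json
def load(n):
    z=np.load('pics/%s0.npz'%n); return json.load(open('pics/%s0.json'%n)),z['im'],z['d']
E
python3 - <<'E'
from m import *
for n in ['top','scene']:
    c,im,d=load(n); P=cloud(c,d); hsv=cv2.cvtColor(im,cv2.COLOR_RGB2HSV)
    m=((hsv[...,0]>5)&(hsv[...,0]<17)&(hsv[...,1]>180)&(d>0)).astype(np.uint8)
    N,lab,st,ce=cv2.connectedComponentsWithStats(m)
    for i in range(1,N):
        if st[i,4]<150: continue
        q=P[lab==i]
        print(n,st[i],'z',np.percentile(q[:,2],[1,50,99]).round(4),'bbox',q.min(0).round(3),q.max(0).round(3))
        for lo,hi in ((.028,.040),(.045,.055),(.058,.062),(.062,.072)):
            w=q[(q[:,2]>lo)&(q[:,2]<hi)]
            if len(w)>20:
                (cx,cy),(a,b),ang=cv2.minAreaRect(w[:,:2].astype(np.float32))
                print('  z',lo,hi,len(w),np.round([cx,cy,a,b,ang],4),np.median(w[:,2]).round(4))
    # table
    print('table z',np.median(P[300:330,380:420,2]) if n=='top' else np.median(P[330:350,380:400,2]))
    # upright
    roi=(P[...,2]>.19)&(P[...,2]<.21)&(P[...,1]>.15)&(P[...,1]<.5)&(P[...,0]>.3)&(P[...,0]<.75)
    q=P[roi]; print('top edge',len(q),np.median(q[:,2]),cv2.minAreaRect(q[:,:2].astype(np.float32)) if len(q)>5 else '')
    roi=(P[...,2]>.06)&(P[...,2]<.15)&(P[...,1]>.15)&(P[...,1]<.5)&(P[...,0]>.3)&(P[...,0]<.75)
    q=P[roi]; print(n,'front',len(q),q.min(0),q.max(0))
    if n=='top':
        s=np.abs(q[:,0]-np.median(q[:,0]))<.04
        print(np.polyfit(q[s,0],q[s,1],1), np.median(q[s],0))
E
```

```text
top [229 187  48  53 568] z [0.0141 0.0294 0.0502] bbox [0.625 0.034 0.   ] [0.727 0.13  0.051]
  z 0.028 0.04 84 [6.80800e-01 8.34000e-02 1.22600e-01 3.08000e-02 3.98476e+01] 0.0351
  z 0.045 0.055 154 [ 0.656   0.0597  0.0352  0.0323 28.2178] 0.0473
top [ 302  212   90   27 1162] z [0.0137 0.0373 0.0696] bbox [ 0.63  -0.193  0.003] [ 0.677 -0.019  0.073]
  z 0.028 0.04 592 [ 0.6577 -0.1012  0.0442  0.1664  2.7978] 0.0346
  z 0.045 0.055 75 [ 0.65   -0.1094  0.0274  0.1661  3.6377] 0.0508
  z 0.058 0.062 44 [ 6.53300e-01 -3.80000e-02  2.35000e-02  4.62000e-02  8.84289e+01] 0.0598
  z 0.062 0.072 340 [ 0.6556 -0.0569  0.0461  0.0522 13.4959] 0.0663
table z 0.0004053990741837432
top edge 287 0.19906865360461634 ((0.5996739864349365, 0.2369878888130188), (0.08474473655223846, 0.009958860464394093), 4.691458225250244)
top front 1031 [0.55043329 0.22928418 0.06000957] [0.6427744  0.31539213 0.1499073 ]
[ 0.45386426 -0.02866259] [0.6016042  0.23494654 0.1091132 ]
scene [ 268  219   67   49 1212] z [0.0046 0.0343 0.0665] bbox [ 0.591 -0.191 -0.003] [ 0.682 -0.018  0.068]
  z 0.028 0.04 435 [ 0.66   -0.1021  0.0495  0.1689  2.5858] 0.0327
  z 0.045 0.055 141 [ 0.6596 -0.1066  0.0486  0.1673  2.5112] 0.0503
  z 0.058 0.062 37 [ 6.5610e-01 -5.2900e-02  5.5700e-02  5.0600e-02  8.3618e+01] 0.0598
  z 0.062 0.072 197 [ 6.57300e-01 -6.10000e-02  3.99000e-02  4.80000e-02  8.87682e+01] 0.0645
scene [351 262  22  54 571] z [0.0039 0.0241 0.0475] bbox [0.629 0.038 0.001] [0.732 0.132 0.048]
  z 0.028 0.04 91 [6.79600e-01 8.91000e-02 1.21300e-01 3.54000e-02 4.78959e+01] 0.0366
  z 0.045 0.055 76 [6.59100e-01 6.52000e-02 2.90000e-02 3.20000e-02 4.35662e+01] 0.0457
table z -0.0011939218508070781
top edge 147 0.1977129336499217 ((0.6008166074752808, 0.2377050220966339), (0.08727527409791946, 0.00935139786452055), 5.330516338348389)
scene front 1764 [0.54963744 0.23777643 0.06000216] [0.64574056 0.31571123 0.14993403]
```

Run:
```python
from m import *
from scipy.spatial.transform import Rotation as R
for n in ['top','scene']:
    c,im,d=load(n); P=cloud(c,d); hsv=cv2.cvtColor(im,cv2.COLOR_RGB2HSV)
    m=(hsv[...,0]>5)&(hsv[...,0]<17)&(hsv[...,1]>180)&(d>0)&(P[...,1]<0)
    q=P[m]
    b=q[(q[:,2]>.031)&(q[:,2]<.037)&(q[:,1]<-.085)&(q[:,1]>-.175)]
    ys=np.arange(-.175,-.085,.01); cc=[]
    for y in ys:
        w=b[(b[:,1]>=y)&(b[:,1]<y+.01)]
        if len(w)>4: cc.append((y+.005,(w[:,0].min()+w[:,0].max())/2,np.ptp(w[:,0])))
    cc=np.array(cc); p=np.polyfit(cc[:,0],cc[:,1],1); print(n,'beam slope deg',np.degrees(np.arctan(p[0])),'x at -.1',np.polyval(p,-.1),'x at -.036',np.polyval(p,-.036),'w',cc[:,2].round(3))
    w=q[(q[:,2]>.0635)&(q[:,2]<.07)]; print('pad y',np.percentile(w[:,1],[1,99]),'x mid',np.percentile(w[:,0],[2,98]))
    t=q[(q[:,2]>.049)&(q[:,2]<.056)&(q[:,1]<-.15)]; print('stop y',np.percentile(t[:,1],[2,98]),np.percentile(t[:,0],[2,98]))
    # hook plate top
    hk=q[(q[:,2]>.053)&(q[:,2]<.063)&(q[:,1]>-.034)]; print('hook',len(hk),np.percentile(hk,[2,98],axis=0).round(4).tolist())
    # upright top
    roi=(P[...,2]>.196)&(P[...,2]<.203)&(P[...,1]>.15)&(P[...,1]<.5)&(P[...,0]>.3)&(P[...,0]<.75)
    u=P[roi]; l=u[u[:,0]<.575];r=u[u[:,0]>.625]
    print('up',l.mean(0),r.mean(0),np.degrees(np.arctan2(*(r.mean(0)-l.mean(0))[[1,0]])),np.percentile(u[:,0],[0,100]))
o=ctrl.get_obs(); Rm=R.from_quat(np.roll(o['eef_rot'],-1)).as_matrix(); print(Rm.round(4))
```

```text
top beam slope deg 1.4650801826790618 x at -.1 0.6521971064226899 x at -.036 0.6538339734644986 w [0.018 0.02  0.02  0.018 0.018 0.02  0.02  0.02  0.018]
pad y [-0.08150063 -0.04322786] x mid [0.63343803 0.67149241]
stop y [-0.192473   -0.18468773] [0.64126978 0.65898115]
hook 67 [[0.6319, -0.0313, 0.0553], [0.676, -0.0257, 0.0617]]
up [0.56541195 0.23430933 0.20029628] [0.63378984 0.24038494 0.20010254] 5.077597528841404 [0.55754522 0.64211713]
scene beam slope deg 2.5617318620300757 x at -.1 0.6562403299822561 x at -.036 0.6591037202046329 w [0.013 0.019 0.021 0.02  0.022 0.022 0.02  0.023 0.016]
pad y [-1.64581889 -0.04150487] x mid [-0.02816037  0.67683982]
stop y [-1.68014174 -0.18253451] [0.00985415 0.66262526]
hook 56 [[0.6329, -0.032, 0.0534], [0.6798, -0.024, 0.0587]]
up [0.56585794 0.23527724 0.19824467] [0.6357984  0.24156574 0.19890188] 5.137776024948198 [0.55728686 0.64416576]
[[ 3.781e-01 -9.258e-01 -2.000e-04]
 [-9.258e-01 -3.781e-01  1.400e-03]
 [-1.400e-03 -3.000e-04 -1.000e+00]]
```

```bash
python3 -m pendant '[[[-0.016,-0.04,0,0,0,0,-1],[-0.016,-0.04,0,0,0,0,-1],[-0.016,-0.04,0,0,0,0,-1],[-0.016,-0.04,0,0,0,0,-1],[-0.016,-0.04,0,0,0,0,-1],[-0.016,-0.04,0,0,0,0,-1],[-0.016,-0.04,0,0,0,0,-1],[-0.016,-0.04,0,0,0,0,-1],[-0.016,-0.04,0,0,0,0,-1],[-0.016,-0.04,0,0,0,0,-1]]]'
python3 -m pendant '[[[-0.016,-0.04,0,0,0,0,-1],[-0.016,-0.04,0,0,0,0,-1],[0,0,0,0,0,-0.14,-1],[0,0,0,0,0,-0.14,-1],[0,0,0,0,0,-0.14,-1],[0,0,0,0,0,-0.14,-1],[0,0,0,0,0,-0.14,-1],[0,0,0,0,0,-0.14,-1],[0,0,0,0,0,-0.14,-1],[0,0,0,0,0,-0.14,-1]]]'
cat > st.py <<'E'
from h import *
from scipy.spatial.transform import Rotation as R
def st():
    o=ctrl.get_obs(); M=R.from_quat(np.roll(o['eef_rot'],-1)).as_matrix()
    print('t',round(o['time_s'],2),'p',o['eef_pos'].round(4),'xyaw',np.degrees(np.arctan2(M[1,0],M[0,0])).round(2),'z',M[:,2].round(3),'F',o['wrist_force'].round(1),'T',o['torque'].round(2),'op',round(o['opening'],3),'q',o['q'].round(2))
    return o['eef_pos'],M
if __name__=='__main__': st()
E
python3 st.py
```

```text
time_s: 1.15
eef_pos: [0.5282, -0.2314, 0.2561]
eef_rot: [0.0, 0.83, -0.558, -0.0]
wrist_force: [0.4, 0.3, 0.5]
opening: 0.999
time_s: 2.15
eef_pos: [0.589, -0.1729, 0.2558]
eef_rot: [-0.0, 1.0, -0.029, -0.0]
wrist_force: [-1.5, 0.3, -0.2]
opening: 1.001
t 2.15 p [ 0.589  -0.1729  0.2558] xyaw -3.28 z [-0.001  0.    -1.   ] F [-1.5  0.3 -0.2] T [ 0.01  0.   -0.03] op 1.001 q [-0.48  0.27  1.5   0.    1.37 -0.42]
```

```bash
python3 -m pendant '[[[0.03,-0.034,0,0,0,0,-1],[0.03,-0.034,0.02,0,0,-0.02,-1],[0,0,0.02,0,0,0,-1],[0,0,0,0,0,0,-1]]]'
python3 - <<'E'
from st import *
st(); c,im,d=grab('wrist','w1.png'); np.savez('pics/w1.npz',im=im,d=d)
print(np.linalg.inv(np.array(c["camera_from_world"]))[:3].round(3).tolist())
P=cloud(c,d); hsv=cv2.cvtColor(im,cv2.COLOR_RGB2HSV)
m=(hsv[...,0]>5)&(hsv[...,0]<17)&(hsv[...,1]>150)&(d>0)&(P[...,0]>.6)&(P[...,0]<.7)&(P[...,1]<0)&(P[...,1]>-.25)
q=P[m]
b=q[(q[:,2]>.030)&(q[:,2]<.038)&(q[:,1]<-.085)&(q[:,1]>-.175)]
cc=[]
for y in np.arange(-.175,-.085,.01):
    w=b[(b[:,1]>=y)&(b[:,1]<y+.01)]
    if len(w)>4:
        a=np.percentile(w[:,0],[1,99]); cc.append((y+.005,a.mean(),np.ptp(a)))
cc=np.array(cc);print(cc.round(4).tolist())
if len(cc)>2:
    p=np.polyfit(cc[:,0],cc[:,1],1);print(np.degrees(np.arctan(p[0])),np.polyval(p,-.1),np.polyval(p,-.0425))
w=q[(q[:,2]>.0635)&(q[:,2]<.07)]; 
if len(w): print('pad y',np.percentile(w[:,1],[1,99]),np.median(w[:,2]))
E
```

```text
time_s: 2.55
eef_pos: [0.6518, -0.1072, 0.212]
eef_rot: [-0.001, 1.0, -0.02, -0.003]
wrist_force: [-0.1, 0.1, -0.1]
opening: 0.997
t 2.55 p [ 0.6518 -0.1072  0.212 ] xyaw -2.35 z [-0.007  0.002 -1.   ] F [-0.1  0.1 -0.1] T [-0.05  0.02 -0.01] op 0.997 q [-0.34  0.41  1.41 -0.    1.33 -0.3 ]
[[0.999, -0.036, -0.019, 0.656], [-0.04, -0.944, -0.327, -0.022], [-0.007, 0.328, -0.945, 0.33]]
[[-0.17, 0.6494, 0.0211], [-0.16, 0.6498, 0.0209], [-0.15, 0.65, 0.0211], [-0.14, 0.6502, 0.0212], [-0.13, 0.6506, 0.021], [-0.12, 0.6503, 0.0205], [-0.11, 0.6506, 0.0206], [-0.1, 0.651, 0.0203], [-0.09, 0.6511, 0.0206]]
1.118208649913074 0.650915413027321 0.6520377498300958
pad y [-0.07969675 -0.04086025] 0.06607106804808643
```

View pics/w1.png

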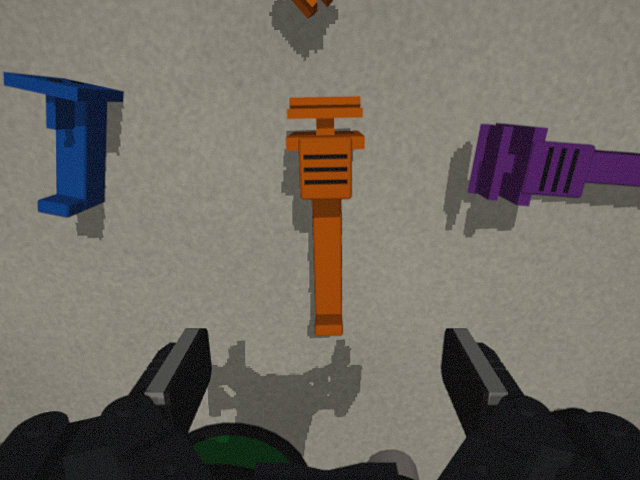

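```bash
python3 -m pendant '[[[-0.001,-0.002,0.03,0,0,-0.02,-1],[0,0,0.03,0,0,0,-1],[0,0,0.03,0,0,0,-1],[0,0,0.03,0,0,0,-1],[0,0,0.03,0,0,0,-1],[0,0,0.02,0,0,0,-1],[0,0,0.01,0,0,0,-1],[0,0,0,0,0,0,-1],[0,0,0,0,0,0,-1]]]'; python3 st.py
```

```text
time_s: 3.5
eef_pos: [0.6533, -0.1077, 0.0379]
eef_rot: [0.0, 1.0, -0.012, 0.001]
wrist_force: [-0.2, -0.1, -0.4]
opening: 1.0
t 3.5 p [ 0.6533 -0.1077  0.0379] xyaw -1.35 z [ 0.002 -0.001 -1.   ] F [-0.2 -0.1 -0.4] T [-0.02  0.01 -0.01] op 1.0 q [-0.34  0.62  1.49 -0.    1.03 -0.32]
```

```bash
python3 -m pendant '[[[-0.0025,-0.002,0.005,0,0,0,-1],[0,0,0,0,0,0,-1],[0,0,0,0,0,0,0.2],[0,0,0,0,0,0,1],[0,0,0,0,0,0,1],[0,0,0,0,0,0,1],[0,0,0,0,0,0,1],[0,0,0,0,0,0,1],[0,0,0,0,0,0,1],[0,0,0,0,0,0,1]]]'; python3 st.py
```

```text
time_s: 4.5
eef_pos: [0.6504, -0.105, 0.0316]
eef_rot: [0.0, 1.0, -0.011, 0.0]
wrist_force: [1.0, -0.1, 3.6]
opening: 0.247
t 4.5 p [ 0.6504 -0.105   0.0316] xyaw -1.32 z [ 0.001 -0.    -1.   ] F [ 1.  -0.1  3.6] T [-0.01 -0.15 -0.01] op 0.247 q [-0.34  0.62  1.5   0.    1.01 -0.32]
```

```bash
python3 -m pendant '[[[0,0,-0.01,0,0,0,1],[0,0,-0.02,0,0,0,1],[0,0,-0.03,0,0,0,1],[0,0,-0.03,0,0,0,1],[0,0,-0.03,0,0,0,1],[0,0,-0.03,0,0,0,1],[0,0,-0.03,0,0,0,1],[0,0,-0.02,0,0,0,1],[0,0,0,0,0,0,1],[0,0,0,0,0,0,1]]]'
cat > arm.py <<'E'
from st import *
def armm(fn):
    p,M=st(); res={}
    for n in ['top','wrist']:
        c,im,d=grab(n,fn+'_'+n+'.png'); P=cloud(c,d); hsv=cv2.cvtColor(im,cv2.COLOR_RGB2HSV)
        m=(hsv[...,0]>5)&(hsv[...,0]<17)&(hsv[...,1]>150)&(d>0)&(P[...,2]>.10)&(P[...,2]<.35)
        q=P[m]; print(n,len(q),'z pct',np.percentile(q[:,2],[2,50,98]).round(4))
        # pad: highest flat patch
        zt=np.percentile(q[:,2],97)
        w=q[np.abs(q[:,2]-zt)<.004]
        print('  pad top z',np.median(w[:,2]).round(4),'mid xy',((w.min(0)+w.max(0))/2)[:2].round(4),'ext',np.ptp(w,axis=0).round(4))
        r=cv2.minAreaRect(w[:,:2].astype(np.float32)); print('  rect',np.round(r[0],4),np.round(r[1],4),r[2])
        A=np.c_[w[:,:2]-w[:,:2].mean(0),np.ones(len(w))]; co=np.linalg.lstsq(A,w[:,2],rcond=None)[0]; print('  slope xy',co[:2].round(3))
        res[n]=(c,im,d,P,q)
    return res
if __name__=='__main__':
    import sys; armm(sys.argv[1])
E
python3 arm.py a1
```

```text
time_s: 5.5
eef_pos: [0.6494, -0.1047, 0.2306]
eef_rot: [-0.0, 1.0, -0.012, -0.001]
wrist_force: [0.5, -0.5, -4.0]
opening: 0.247
t 5.5 p [ 0.6494 -0.1047  0.2306] xyaw -1.32 z [-0.001  0.    -1.   ] F [ 0.5 -0.5 -4. ] T [-0.    0.03 -0.01] op 0.247 q [-0.34  0.38  1.41 -0.    1.35 -0.32]
top 498 z pct [0.2094 0.2649 0.2685]
  pad top z 0.2656 mid xy [ 0.6482 -0.0616] ext [0.0416 0.038  0.0049]
  rect [ 0.6501 -0.0573] [0.0395 0.0382] 13.722344398498535
  slope xy [ 0.003 -0.017]
wrist 48475 z pct [0.2206 0.2565 0.2648]
  pad top z 0.2638 mid xy [ 0.6581 -0.076 ] ext [0.0666 0.0735 0.0056]
  rect [ 0.6566 -0.0763] [0.0514 0.086 ] 13.056649208068848
  slope xy [-0.004 -0.025]
```

View pics/a1_wrist.png

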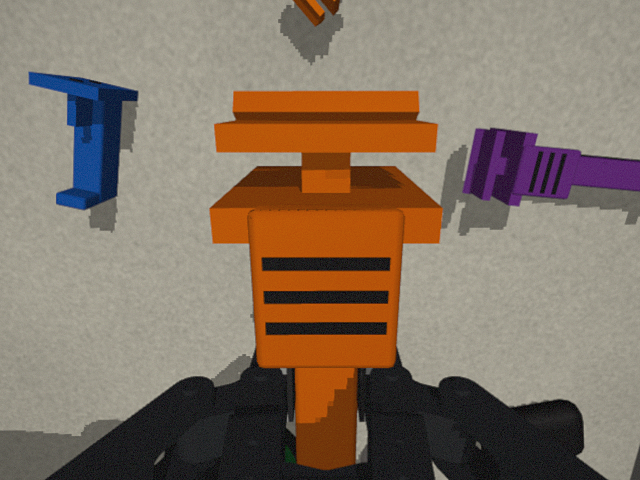

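View pics/a1_top.png

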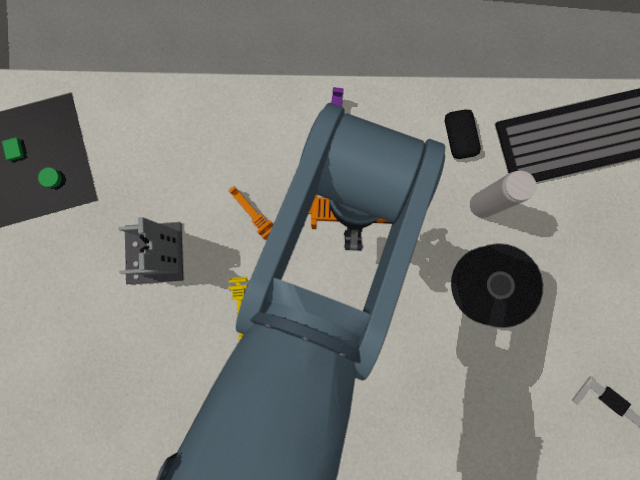

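```bash
cat > hand.py <<'E'
from st import *
def hand(fn):
    p,M=st(); c,im,d=grab('wrist',fn); P=cloud(c,d)
    T=lambda X:(X-p)@M  # world->tool
    Q=((P.reshape(-1,3)-p)@M).reshape(480,640,3)
    for v in (110,135,180,208,215,225,240,300,350,): 
        print(v,'c325 tool',Q[v,325].round(4),' c230',Q[v,232].round(4))
    hsv=cv2.cvtColor(im,cv2.COLOR_RGB2HSV); m=(hsv[...,0]>5)&(hsv[...,0]<17)&(hsv[...,1]>150)
    for v in (100,135,225,290,340):
        u=np.where(m[v,150:500])[0]+150; print('row',v,u.min(),u.max(),Q[v,u.min()+2].round(4),Q[v,u.max()-2].round(4))
hand('hand1.png')
E
python3 hand.py
```

```text
t 5.6 p [ 0.6487 -0.1045  0.2289] xyaw -1.32 z [-0.004  0.001 -1.   ] F [-1.  -0.2 -2.4] T [0.01 0.04 0.02] op 0.245 q [-0.34  0.39  1.41 -0.    1.35 -0.32]
110 c325 tool [-0.0006 -0.0839 -0.0079]  c230 [-0.0242 -0.0839 -0.0084]
135 c325 tool [-0.0006 -0.0792 -0.028 ]  c230 [-0.0206 -0.0791 -0.0271]
180 c325 tool [-0.0006 -0.0676 -0.0167]  c230 [-0.0802 -0.024   0.2295]
208 c325 tool [-0.0006 -0.0643 -0.032 ]  c230 [-0.0203 -0.0646 -0.0335]
215 c325 tool [-0.0006 -0.0633 -0.0341]  c230 [-0.0206 -0.0628 -0.0325]
225 c325 tool [-0.0006 -0.061  -0.0338]  c230 [-0.021  -0.0603 -0.0316]
240 c325 tool [-0.0006 -0.0579 -0.0348]  c230 [-0.0211 -0.057  -0.0321]
300 c325 tool [-0.0006 -0.044  -0.0355]  c230 [-0.0886  0.0891  0.2289]
350 c325 tool [-0.0006 -0.0304 -0.0345]  c230 [-0.0925  0.1435  0.2284]
row 100 233 418 [-0.0238 -0.0863 -0.0059] [ 0.0228 -0.0863 -0.0058]
row 135 215 436 [-0.0238 -0.0791 -0.0269] [ 0.023  -0.079  -0.0262]
row 225 211 440 [-0.025  -0.0605 -0.0321] [ 0.0238 -0.0607 -0.0328]
row 290 253 399 [-0.0163 -0.046  -0.0345] [ 0.0156 -0.0459 -0.0342]
row 340 256 395 [-0.0163 -0.0331 -0.0344] [ 0.0153 -0.0331 -0.0345]
```

```bash
python3 -m pendant '[[[0,0,-0.004,0,0,-0.056,1],[0,0,-0.004,0,0,-0.056,1],[-0.002,-0.017,0,0,0,0,1],[-0.003,-0.035,0,0,0,0,1],[-0.003,-0.035,0,0,0,0,1],[-0.003,-0.035,0,0,0,0,1],[-0.003,-0.035,0,0,0,0,1],[-0.003,-0.035,0,0,0,0,1],[-0.002,-0.02,0,0,0,0,1],[0,-0.01,0,0,0,0,1]]]';python3 -m pendant '[[[0,0,0,0,0,0,1],[0,0,0,0,0,0,1]]]'
python3 - <<'E'
from st import *
p,M=st(); c,im,d=grab('wrist','up1.png'); P=cloud(c,d); np.save('pics/up1P.npy',P)
roi=(P[...,2]>.193)&(P[...,2]<.206)&(P[...,1]>.22)&(P[...,1]<.26)&(P[...,0]>.5)&(P[...,0]<.7)
cv2.imwrite('pics/up1m.png',roi*255.)
u=P[roi]
print(len(u)); 
if len(u)>20: print(np.percentile(u,[1,50,99],axis=0).round(4),cv2.minAreaRect(u[:,:2].astype(np.float32)))
E
```

```text
time_s: 6.65
eef_pos: [0.6097, 0.1175, 0.238]
eef_rot: [-0.0, 0.999, 0.045, -0.001]
wrist_force: [-0.1, 0.1, -3.5]
opening: 0.243
time_s: 6.85
eef_pos: [0.6113, 0.1141, 0.2388]
eef_rot: [0.0, 0.999, 0.044, -0.0]
wrist_force: [0.3, -0.5, -2.4]
opening: 0.247
t 6.85 p [0.6113 0.1141 0.2388] xyaw 5.08 z [-0.001 -0.001 -1.   ] F [ 0.3 -0.5 -2.4] T [-0.   -0.05 -0.  ] op 0.247 q [-0.01  0.3   1.5  -0.    1.34 -0.09]
0[ WARN:0@3.006] global loadsave.cpp:1063 imwrite_ Unsupported depth image for selected encoder is fallbacked to CV_8U.
```

View pics/up1.png

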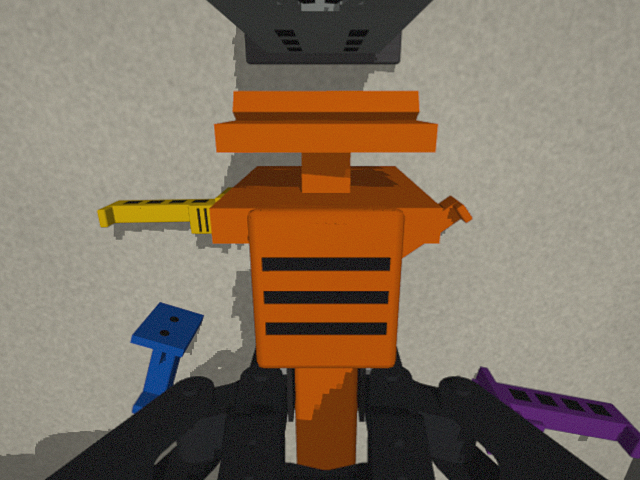

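```bash
python3 -m pendant '[[[0,-0.015,0,0,0,0,1],[0,-0.015,0,0,0,0,1],[0,0,0,0,0,0,1],[0,0,0,0,0,0,1]]]'
cat > up.py <<'E'
from st import *
import sys
fn=sys.argv[1]
p,M=st(); c,im,d=grab('wrist',fn+'.png'); P=cloud(c,d); np.save('pics/%sP.npy'%fn,P)
roi=(P[...,2]>.193)&(P[...,2]<.206)&(P[...,1]>.2)&(P[...,1]<.27)&(P[...,0]>.5)&(P[...,0]<.7)
hsv=cv2.cvtColor(im,cv2.COLOR_RGB2HSV); roi&=hsv[...,1]<120
u=P[roi]
print(len(u))
if len(u)>20: print(np.percentile(u,[1,50,99],axis=0).round(4),cv2.minAreaRect(u[:,:2].astype(np.float32)))
E
python3 up.py up2
```

```text
time_s: 7.3
eef_pos: [0.6086, 0.145, 0.2392]
eef_rot: [0.0, 0.999, 0.045, -0.0]
wrist_force: [1.0, -0.8, -3.0]
opening: 0.241
t 7.3 p [0.6086 0.145  0.2392] xyaw 5.16 z [-0. -0. -1.] F [ 1.  -0.8 -3. ] T [-0.04 -0.03  0.02] op 0.241 q [ 0.04  0.31  1.49 -0.    1.35 -0.05]
4922
[[0.555  0.233  0.1935]
 [0.6055 0.2398 0.1998]
 [0.6393 0.2469 0.2016]] ((0.5972941517829895, 0.23928701877593994), (0.08664969354867935, 0.009606682695448399), 5.229735374450684)
```

View pics/up2.png

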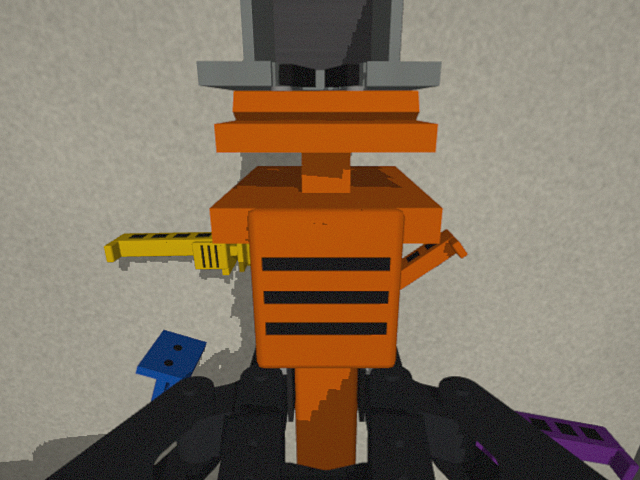

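```bash
python3 -m pendant '[[[-0.002,-0.009,0,0,0,0,1],[0,-0.009,0,0,0,0,1],[0,-0.006,0,0,0,0,1],[0,0,0,0,0,0,1],[0,0,0,0,0,0,1]]]'
cat > rel.py <<'E'
from st import *
import sys
fn=sys.argv[1]
p,M=st(); c,im,d=grab('wrist',fn+'.png'); P=cloud(c,d)
Q=((P.reshape(-1,3)-p)@M).reshape(480,640,3)
hsv=cv2.cvtColor(im,cv2.COLOR_RGB2HSV)
g=(P[...,2]>.194)&(P[...,2]<.206)&(P[...,1]>.2)&(P[...,1]<.27)&(P[...,0]>.5)&(P[...,0]<.7)&(hsv[...,1]<100)&(hsv[...,2]>90)
w=Q[g]; print('grey',len(w),np.percentile(w,[1,50,99],axis=0).round(4).tolist())
if len(w)>20:
    r=cv2.minAreaRect(w[:,:2].astype(np.float32)); print(r)
o=(hsv[...,0]>5)&(hsv[...,0]<17)&(hsv[...,1]>150)&(Q[...,1]<-.03)&(Q[...,1]>-.12)&(Q[...,2]<.04)
for lo,hi,nm in ((-.0375,-.0335,'pad'),(-.0333,-.0305,'flange'),(-.029,-.024,'hooktop')):
    w=Q[o&(Q[...,2]>lo)&(Q[...,2]<hi)]; print(nm,len(w),np.percentile(w,[1,99],axis=0).round(4).tolist())
E
python3 rel.py up3
```

```text
time_s: 7.85
eef_pos: [0.6045, 0.1684, 0.2393]
eef_rot: [0.0, 0.999, 0.045, 0.0]
wrist_force: [0.1, -0.1, -3.1]
opening: 0.25
t 7.85 p [0.6045 0.1684 0.2393] xyaw 5.13 z [ 0. -0. -1.] F [ 0.1 -0.1 -3.1] T [ 0.   -0.04 -0.02] op 0.25 q [ 0.08  0.31  1.48 -0.    1.35 -0.01]
grey 457 [[-0.044, -0.0757, 0.0379], [-0.0156, -0.068, 0.0394], [0.0417, -0.0664, 0.0441]]
((-0.0010836943984031677, -0.07097898423671722), (0.08621341735124588, 0.009464709088206291), 0.1391911804676056)
pad 15740 [[-0.0167, -0.0641, -0.0358], [0.0159, -0.0303, -0.0335]]
flange 3750 [[-0.0251, -0.0647, -0.0333], [0.0242, -0.0328, -0.0307]]
hooktop 7325 [[-0.0241, -0.0814, -0.0286], [0.0231, -0.0642, -0.0243]]
```

View pics/up3.png

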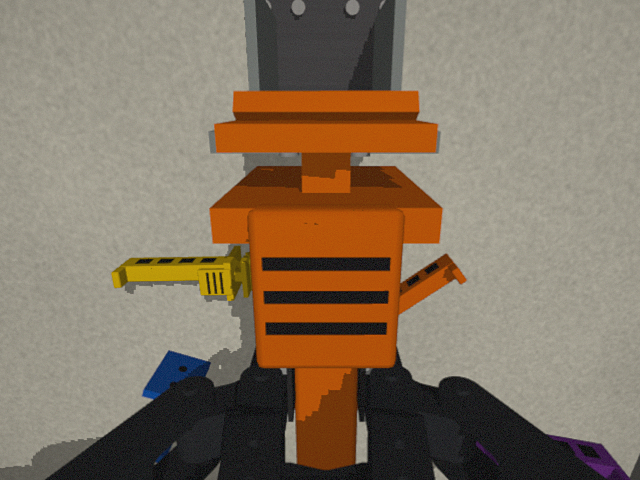

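```bash
python3 -m pendant '[[[-0.0005,-0.001,0.005,0,0,0,1],[0,0,0.005,0,0,0,1],[0,0,0.005,0,0,0,1],[0,0,0.004,0,0,0,1],[0,0,0,0,0,0,1],[0,0,0,0,0,0,1]]]'; python3 st.py; python3 -m pendant '[[[0,0,0.004,0,0,0,1],[0,0,0.004,0,0,0,1],[0,0,0.004,0,0,0,1],[0,0,0,0,0,0,1]]]'; python3 st.py
```

```text
time_s: 8.5
eef_pos: [0.6039, 0.1691, 0.2201]
eef_rot: [0.0, 0.999, 0.044, -0.0]
wrist_force: [0.6, 0.2, -2.5]
opening: 0.243
t 8.5 p [0.6039 0.1691 0.2201] xyaw 5.09 z [-0. -0. -1.] F [ 0.6  0.2 -2.5] T [ 0.02  0.01 -0.03] op 0.243 q [ 0.08  0.33  1.5  -0.    1.31 -0.  ]
time_s: 8.9
eef_pos: [0.6034, 0.1691, 0.2073]
eef_rot: [0.0, 0.999, 0.044, -0.001]
wrist_force: [-0.9, 0.0, -2.3]
opening: 0.247
t 8.9 p [0.6034 0.1691 0.2073] xyaw 5.1 z [-0.002 -0.    -1.   ] F [-0.9  0.  -2.3] T [-0.05 -0.04 -0.  ] op 0.247 q [ 0.08  0.34  1.51  0.    1.29 -0.  ]
```

```bash
python3 -m pendant '[[[0,0,0.003,0,0,0,1],[0,0,0.003,0,0,0,1],[0,0,0.003,0,0,0,1],[0,0,0,0,0,0,1]]]'; python3 st.py; python3 -m pendant '[[[0,0,0.003,0,0,0,1],[0,0,0.003,0,0,0,1],[0,0,0.003,0,0,0,1],[0,0,0,0,0,0,1]]]'; python3 rel.py up4
```

```text
time_s: 9.3
eef_pos: [0.6036, 0.1691, 0.1986]
eef_rot: [0.0, 0.999, 0.044, -0.001]
wrist_force: [0.3, 0.0, -3.0]
opening: 0.248
t 9.3 p [0.6036 0.1691 0.1986] xyaw 5.1 z [-0.001 -0.    -1.   ] F [ 0.3  0.  -3. ] T [-0.01  0.05 -0.01] op 0.248 q [ 0.08  0.35  1.52  0.    1.27 -0.  ]
time_s: 9.7
eef_pos: [0.6036, 0.1691, 0.1896]
eef_rot: [0.0, 0.999, 0.044, -0.001]
wrist_force: [0.4, 0.4, -2.2]
opening: 0.245
t 9.7 p [0.6036 0.1691 0.1896] xyaw 5.1 z [-0.001 -0.    -1.   ] F [ 0.4  0.4 -2.2] T [-0.07 -0.04 -0.01] op 0.245 q [ 0.08  0.36  1.53  0.    1.26 -0.  ]
grey 4324 [[-0.0428, -0.0751, -0.012], [0.0243, -0.0711, -0.0106], [0.0425, -0.0668, -0.0078]]
((-1.1164695024490356e-05, -0.07349777966737747), (0.018025020137429237, 0.08679726719856262), 89.81454467773438)
pad 15699 [[-0.0168, -0.0641, -0.0359], [0.0158, -0.0303, -0.0335]]
flange 3765 [[-0.0251, -0.0647, -0.0333], [0.0243, -0.0336, -0.0306]]
hooktop 7431 [[-0.0241, -0.0814, -0.0287], [0.0231, -0.0642, -0.0244]]
```

View pics/up4.png

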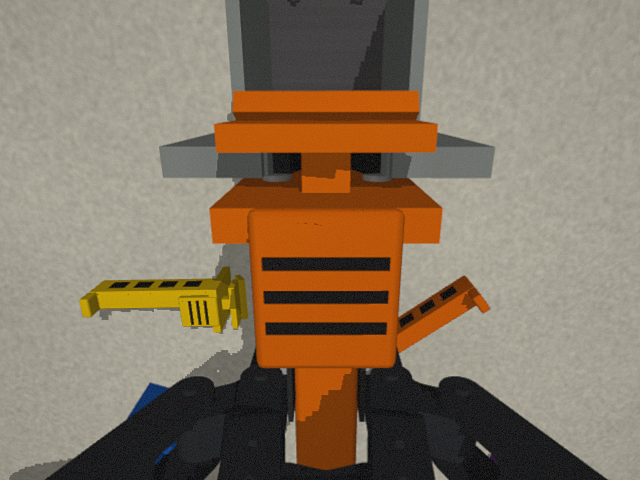

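```bash
python3 -m pendant '[[[0,-0.001,0.003,0,0,0,1],[0,0,0.003,0,0,0,1],[0,0,0.003,0,0,0,1],[0,0,0.003,0,0,0,1],[0,0,0.002,0,0,0,1],[0,0,0,0,0,0,1]]]'; python3 st.py; python3 -m pendant '[[[0,0,0.002,0,0,0,1],[0,0,0.002,0,0,0,1],[0,0,0,0,0,0,1]]]'; python3 st.py
```

```text
time_s: 10.35
eef_pos: [0.6037, 0.1701, 0.1759]
eef_rot: [0.0, 0.999, 0.044, -0.0]
wrist_force: [-0.8, -0.0, -3.0]
opening: 0.247
t 10.35 p [0.6037 0.1701 0.1759] xyaw 5.1 z [-0.001 -0.    -1.   ] F [-0.8 -0.  -3. ] T [-0.07  0.   -0.04] op 0.247 q [ 0.09  0.37  1.54  0.    1.23 -0.  ]
time_s: 10.65
eef_pos: [0.6041, 0.1702, 0.1726]
eef_rot: [-0.0, 0.999, 0.044, 0.0]
wrist_force: [0.4, -0.4, -0.2]
opening: 0.249
t 10.65 p [0.6041 0.1702 0.1726] xyaw 5.1 z [ 0.001  0.    -1.   ] F [ 0.4 -0.4 -0.2] T [0.17 0.05 0.01] op 0.249 q [ 0.09  0.38  1.54  0.    1.22 -0.  ]
```

```bash
python3 -m pendant '[[[0,0,0.001,0,0,0,1],[0,0,0,0,0,0,1],[0,0,0,0,0,0,1]]]'; python3 rel.py up5
```

```text
time_s: 10.95
eef_pos: [0.604, 0.1702, 0.1715]
eef_rot: [-0.0, 0.999, 0.044, 0.0]
wrist_force: [-0.3, -0.5, 1.1]
opening: 0.245
t 10.95 p [0.604  0.1702 0.1715] xyaw 5.1 z [ 0.  0. -1.] F [-0.3 -0.5  1.1] T [ 0.28  0.07 -0.02] op 0.245 q [ 0.09  0.38  1.54  0.    1.22 -0.  ]
grey 9668 [[-0.0431, -0.0741, -0.0302], [-0.013, -0.0701, -0.0286], [0.0418, -0.0648, -0.0238]]
((-0.0008092969655990601, -0.054128825664520264), (0.087160125374794, 0.0403415709733963), 0.022601371631026268)
pad 16316 [[-0.0169, -0.064, -0.0361], [0.0161, -0.0303, -0.0336]]
flange 3300 [[-0.0252, -0.0646, -0.0333], [0.0242, -0.0371, -0.0307]]
hooktop 7646 [[-0.0241, -0.0813, -0.0287], [0.0231, -0.0641, -0.0243]]
```

View pics/up5.png

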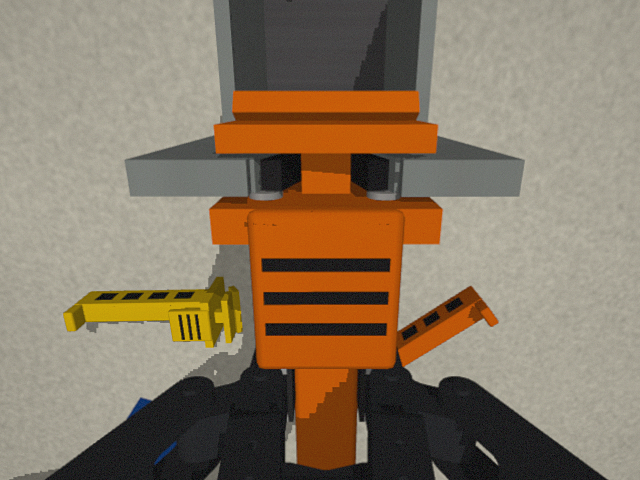

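```bash
python3 -m pendant '[[[0,0,0,0,0,0,0.4],[0,0,0,0,0,0,0.2],[0,0,0,0,0,0,0],[0,0,0,0,0,0,-0.3],[0,0,0,0,0,0,-0.6],[0,0,0,0,0,0,-0.6]]]'; python3 st.py; python3 -m pendant '[[[0,0,-0.01,0,0,0,-0.6],[0,0,-0.02,0,0,0,-0.6],[0,0,-0.03,0,0,0,-0.6],[0,0,-0.03,0,0,0,-0.6],[0,0,-0.02,0,0,0,-0.6],[0,0,0,0,0,0,0],[0,0,0,0,0,0,1],[0,0,0,0,0,0,1]]]'; python3 rel.py up6
```

```text
time_s: 11.6
eef_pos: [0.6039, 0.1701, 0.1713]
eef_rot: [-0.0, 0.999, 0.044, 0.0]
wrist_force: [-0.5, 0.2, 1.1]
opening: 0.8
t 11.6 p [0.6039 0.1701 0.1713] xyaw 5.1 z [ 0.  0. -1.] F [-0.5  0.2  1.1] T [ 0.03 -0.01 -0.01] op 0.8 q [ 0.09  0.38  1.54  0.    1.22 -0.  ]
time_s: 12.4
eef_pos: [0.6031, 0.17, 0.2799]
eef_rot: [0.0, 0.999, 0.044, -0.001]
wrist_force: [0.0, -0.0, -1.0]
opening: 0.292
t 12.4 p [0.6031 0.17   0.2799] xyaw 5.1 z [-0.002 -0.    -1.   ] F [ 0. -0. -1.] T [ 0.05 -0.03 -0.02] op 0.292 q [ 0.09  0.28  1.44  0.    1.42 -0.  ]
grey 2096 [[-0.0421, -0.074, 0.078], [-0.0118, -0.0699, 0.0797], [0.0427, -0.0649, 0.0842]]
((0.00018730759620666504, -0.052842289209365845), (0.04232592135667801, 0.085899218916893), 89.96682739257812)Traceback (most recent call last):
  File "rel.py", line 13, in <module>
    w=Q[o&(Q[...,2]>lo)&(Q[...,2]<hi)]; print(nm,len(w),np.percentile(w,[1,99],axis=0).round(4).tolist())
                                                        ~~~~~~~~~~~~~^^^^^^^^^^^^^^^^^
    return _quantile_unchecked(
        a, q, axis, out, overwrite_input, method, keepdims, weights)
    return _ureduce(a,
                    func=_quantile_ureduce_func,
    ...<5 lines>...
                    overwrite_input=overwrite_input,
                    method=method)
    r = func(a, **kwargs)
    result = _quantile(arr,
                       quantiles=q,
    ...<2 lines>...
                       out=out,
                       weights=wgt)
    slices_having_nans = np.isnan(arr[-1, ...])
                                  ~~~^^^^^^^^^
IndexError: index -1 is out of bounds for axis 0 with size 0
```

View pics/up6.png

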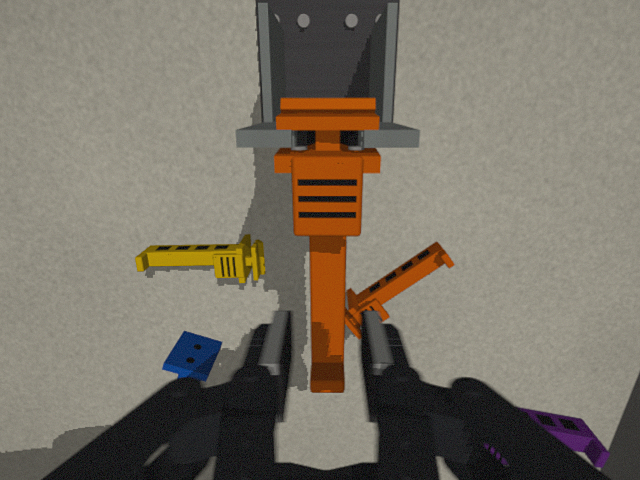

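```bash
cat > pad.py <<'E'
from st import *
import sys
p,M=st(); c,im,d=grab('wrist',sys.argv[1]+'.png'); P=cloud(c,d)
U0=np.array([.6003,.2350]); u=np.array([-.089,.996]); v=np.array([-.996,-.089])  # upright frame (front face), x,y axes
hsv=cv2.cvtColor(im,cv2.COLOR_RGB2HSV); o=(hsv[...,0]>5)&(hsv[...,0]<17)&(hsv[...,1]>150)&(d>0)
q=P[o]; X=np.c_[(q[:,:2]-U0)@u,(q[:,:2]-U0)@v,q[:,2]]
def show(nm,s,):
    w=X[s]
    if len(w)<20: print(nm,len(w)); return
    A=np.c_[w[:,:2]-w[:,:2].mean(0),np.ones(len(w))]; co=np.linalg.lstsq(A,w[:,2],rcond=None)[0]
    print(nm,len(w),'1/50/99%',np.percentile(w,[1,50,99],axis=0).round(4).tolist(),'slope',co[:2].round(3))
show('pad',(X[:,0]>-.036)&(X[:,0]<-.012)&(abs(X[:,1])<.014)&(X[:,2]>.17))
show('beam',(X[:,0]>-.135)&(X[:,0]<-.055)&(abs(X[:,1])<.014)&(X[:,2]>.12))
show('hook',(X[:,0]>.004)&(X[:,0]<.03)&(abs(X[:,1])<.03)&(X[:,2]>.15))
show('all',(abs(X[:,1])<.03)&(X[:,2]>.12)&(X[:,0]>-.2)&(X[:,0]<.05))
g=(P[...,2]>.196)&(P[...,2]<.204)&(P[...,1]>.2)&(P[...,1]<.27)&(P[...,0]>.5)&(P[...,0]<.7)&(hsv[...,1]<100)&(hsv[...,2]>90)
q=P[g]; X=np.c_[(q[:,:2]-U0)@u,(q[:,:2]-U0)@v,q[:,2]]; show('upright top',X[:,0]>-.02)
E
python3 pad.py p1
```

```text
t 12.45 p [0.6031 0.17   0.2796] xyaw 5.1 z [-0.003 -0.    -1.   ] F [-0.3 -0.8 -0.5] T [ 0.04 -0.03 -0.01] op 0.203 q [ 0.09  0.28  1.44  0.    1.42 -0.  ]
pad 2018 1/50/99% [[-0.0358, -0.0137, 0.203], [-0.0247, -0.0005, 0.2049], [-0.0122, 0.0137, 0.2067]] slope [0.053 0.001]
beam 3885 1/50/99% [[-0.1339, -0.008, 0.1659], [-0.091, 0.0023, 0.169], [-0.0556, 0.0129, 0.1722]] slope [ 0.103 -0.155]
hook 3402 1/50/99% [[0.0049, -0.0206, 0.1762], [0.0151, 0.0026, 0.1883], [0.0232, 0.0263, 0.2001]] slope [-1.493 -0.005]
all 15074 1/50/99% [[-0.1475, -0.0201, 0.1661], [-0.0211, 0.0025, 0.1894], [0.0227, 0.026, 0.207]] slope [ 0.177 -0.022]
upright top 2056 1/50/99% [[0.0001, -0.0396, 0.1966], [0.0049, 0.0138, 0.2001], [0.009, 0.0453, 0.2018]] slope [ 0.043 -0.   ]
```

```bash
python3 -m pendant '[[[0,-0.016,0,0,0,0,1],[0,-0.016,0,0,0,0,1],[0,-0.016,0,0,0,0,1],[0,0,0.012,0,0,0,1],[0,0,0.012,0,0,0,1],[0,0,0.01,0,0,0,1],[0,0,0.004,0,0,0,1],[0,0,0,0,0,0,1],[0,0,0,0,0,0,1]]]'; python3 st.py
python3 -c "
from st import *
grab('wrist','pr1.png')"
```

```text
time_s: 13.4
eef_pos: [0.5999, 0.2175, 0.2434]
eef_rot: [0.0, 0.999, 0.044, 0.0]
wrist_force: [-0.9, 0.6, -0.6]
opening: 0.004
t 13.4 p [0.5999 0.2175 0.2434] xyaw 5.06 z [ 0.  0. -1.] F [-0.9  0.6 -0.6] T [-0.08 -0.    0.02] op 0.004 q [ 0.16  0.33  1.45 -0.    1.36  0.07]
```

View pics/pr1.png

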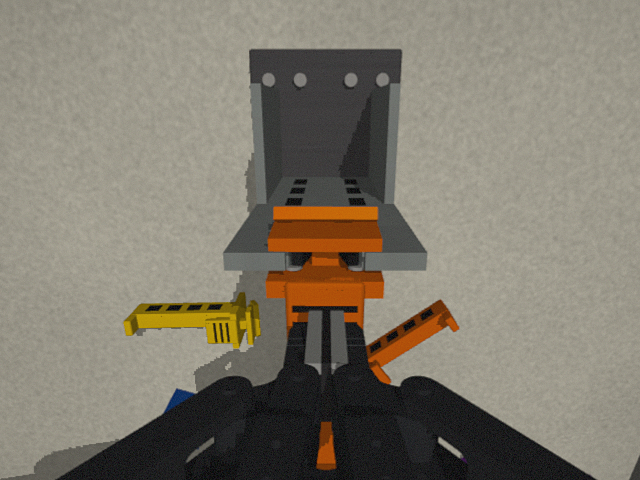

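```bash
python3 -m pendant '[[[0,0,0.005,0,0,0,1],[0,0,0.004,0,0,0,1],[0,0,0.002,0,0,0,1],[0,0,0,0,0,0,1]]]';  for i in 1; do python3 -m pendant '[[[0,0,0.002,0,0,0,1],[0,0,0.001,0,0,0,1],[0,0,0,0,0,0,1]]]'; done; python3 st.py
```

```text
time_s: 13.85
eef_pos: [0.5993, 0.2179, 0.2317]
eef_rot: [0.0, 0.999, 0.044, -0.0]
wrist_force: [0.2, 0.9, 0.0]
opening: 0.001
time_s: 14.15
eef_pos: [0.5999, 0.218, 0.23]
eef_rot: [-0.0, 0.999, 0.045, 0.001]
wrist_force: [-1.1, -0.5, 4.1]
opening: 0.0
t 14.15 p [0.5999 0.218  0.23  ] xyaw 5.1 z [ 0.001  0.    -1.   ] F [-1.1 -0.5  4.1] T [-0.03  0.1  -0.01] op 0.0 q [0.16 0.34 1.46 0.   1.34 0.07]
```

Contact at tip z ≈ 0.206; pressing in small steps.

```bash
python3 -m pendant '[[[0,0,0.001,0,0,0,1],[0,0,0.001,0,0,0,1],[0,0,0,0,0,0,1]]]'; python3 -m pendant '[[[0,0,0.001,0,0,0,1],[0,0,0.001,0,0,0,1],[0,0,0,0,0,0,1]]]'; python3 st.py
```

```text
time_s: 14.45
eef_pos: [0.6002, 0.218, 0.2281]
eef_rot: [-0.0, 0.999, 0.044, 0.001]
wrist_force: [1.0, 0.6, 5.1]
opening: -0.002
time_s: 14.75
eef_pos: [0.6002, 0.218, 0.226]
eef_rot: [-0.0, 0.999, 0.044, 0.001]
wrist_force: [0.6, 0.3, 4.6]
opening: 0.003
t 14.75 p [0.6002 0.218  0.226 ] xyaw 5.1 z [ 0.002  0.    -1.   ] F [0.6 0.3 4.6] T [ 0.02 -0.05 -0.  ] op 0.003 q [0.16 0.34 1.47 0.   1.33 0.07]
```

```bash
python3 -m pendant '[[[0,0,0.001,0,0,0,1],[0,0,0.002,0,0,0,1],[0,0,0,0,0,0,1]]]'; python3 -m pendant '[[[0,0,0.001,0,0,0,1],[0,0,0.002,0,0,0,1],[0,0,0,0,0,0,1]]]'; python3 -m pendant '[[[0,0,0.001,0,0,0,1],[0,0,0.001,0,0,0,1],[0,0,0,0,0,0,1]]]'; python3 st.py
```

```text
time_s: 15.05
eef_pos: [0.6, 0.218, 0.2227]
eef_rot: [-0.0, 0.999, 0.044, 0.001]
wrist_force: [1.4, 0.4, 3.8]
opening: -0.004
time_s: 15.35
eef_pos: [0.5997, 0.218, 0.2191]
eef_rot: [-0.0, 0.999, 0.044, 0.0]
wrist_force: [0.6, 0.6, 2.8]
opening: -0.003
time_s: 15.65
eef_pos: [0.5996, 0.218, 0.2171]
eef_rot: [-0.0, 0.999, 0.044, -0.0]
wrist_force: [0.9, -0.0, 3.3]
opening: 0.002
t 15.65 p [0.5996 0.218  0.2171] xyaw 5.1 z [-0.  0. -1.] F [ 0.9 -0.   3.3] T [ 0.16 -0.15  0.02] op 0.002 q [0.16 0.35 1.48 0.   1.31 0.07]
```

```bash
python3 -m pendant '[[[0,0,0.001,0,0,0,1],[0,0,0.001,0,0,0,1],[0,0,0,0,0,0,1]]]'; python3 -m pendant '[[[0,0,0.001,0,0,0,1],[0,0,0.001,0,0,0,1],[0,0,0,0,0,0,1]]]'; python3 st.py
```

```text
time_s: 15.95
eef_pos: [0.5995, 0.218, 0.2151]
eef_rot: [-0.0, 0.999, 0.044, -0.0]
wrist_force: [0.1, 1.6, 3.3]
opening: 0.004
time_s: 16.25
eef_pos: [0.5994, 0.2179, 0.2129]
eef_rot: [0.0, 0.999, 0.044, -0.0]
wrist_force: [0.7, -0.1, 0.5]
opening: -0.001
t 16.25 p [0.5994 0.2179 0.2129] xyaw 5.1 z [-0.001 -0.    -1.   ] F [ 0.7 -0.1  0.5] T [-0.01 -0.11 -0.04] op -0.001 q [ 0.16  0.36  1.48 -0.    1.31  0.07]
```

Force dropped: it snapped. Confirm by pressing to the floor.

```bash
python3 -m pendant '[[[0,0,0.001,0,0,0,1],[0,0,0.001,0,0,0,1],[0,0,0,0,0,0,1]]]'; python3 -m pendant '[[[0,0,0.001,0,0,0,1],[0,0,0,0,0,0,1]]]';python3 -m pendant '[[[0,0,0.001,0,0,0,1],[0,0,0,0,0,0,1]]]'; python3 st.py
```

```text
time_s: 16.55
eef_pos: [0.5992, 0.2177, 0.2106]
eef_rot: [0.0, 0.999, 0.044, -0.001]
wrist_force: [0.1, -0.0, 0.1]
opening: 0.001
time_s: 16.75
eef_pos: [0.5994, 0.2178, 0.2103]
eef_rot: [0.0, 0.999, 0.044, -0.0]
wrist_force: [-2.0, -0.8, 2.4]
opening: -0.002
time_s: 16.95
eef_pos: [0.5996, 0.2178, 0.2102]
eef_rot: [0.0, 0.999, 0.044, 0.0]
wrist_force: [-3.7, -1.4, 6.6]
opening: 0.0
t 16.95 p [0.5996 0.2178 0.2102] xyaw 5.1 z [ 0. -0. -1.] F [-3.7 -1.4  6.6] T [-0.23  0.65  0.01] op 0.0 q [ 0.16  0.36  1.48 -0.    1.3   0.07]
```

```bash
python3 -m pendant '[[[0,0,0.001,0,0,0,1],[0,0,0.001,0,0,0,1],[0,0,0,0,0,0,1]]]'; python3 -m pendant '[[[0,0,-0.005,0,0,0,1],[0,0,-0.02,0,0,0,1],[0,0,-0.03,0,0,0,1],[0,0.025,-0.02,0,0,0,1],[0,0.025,0,0,0,0,1],[0,0,0,0,0,0,1],[0,0,0,0,0,0,1],[0,0,0,0,0,0,1]]]'; python3 pad.py p2
```

```text
time_s: 17.25
eef_pos: [0.5998, 0.2179, 0.2099]
eef_rot: [0.0, 0.999, 0.045, 0.001]
wrist_force: [-7.3, -2.9, 15.3]
opening: 0.002
time_s: 18.05
eef_pos: [0.6037, 0.1687, 0.2815]
eef_rot: [-0.0, 0.999, 0.045, -0.001]
wrist_force: [0.1, 0.3, -0.5]
opening: -0.004
t 18.05 p [0.6037 0.1687 0.2815] xyaw 5.12 z [-0.001  0.    -1.   ] F [ 0.1  0.3 -0.5] T [ 0.04  0.03 -0.01] op -0.004 q [ 0.08  0.28  1.44  0.    1.43 -0.01]
pad 1652 1/50/99% [[-0.0358, -0.0134, 0.1829], [-0.025, -0.0003, 0.1847], [-0.0122, 0.0137, 0.1865]] slope [0.054 0.014]
beam 2666 1/50/99% [[-0.114, -0.0074, 0.1467], [-0.0825, 0.0029, 0.1495], [-0.0553, 0.0137, 0.2596]] slope [ 0.18 -0.13]
hook 2664 1/50/99% [[0.0057, -0.0202, 0.1562], [0.0155, 0.003, 0.1672], [0.0233, 0.0267, 0.18]] slope [-1.807  0.006]
all 10434 1/50/99% [[-0.112, -0.0199, 0.1474], [-0.0169, 0.0029, 0.1785], [0.0227, 0.0263, 0.1869]] slope [ 0.206 -0.009]
upright top 2036 1/50/99% [[0.0001, -0.0395, 0.1964], [0.0049, 0.0145, 0.2001], [0.009, 0.0452, 0.2018]] slope [ 0.082 -0.   ]
```

View pics/p2.png

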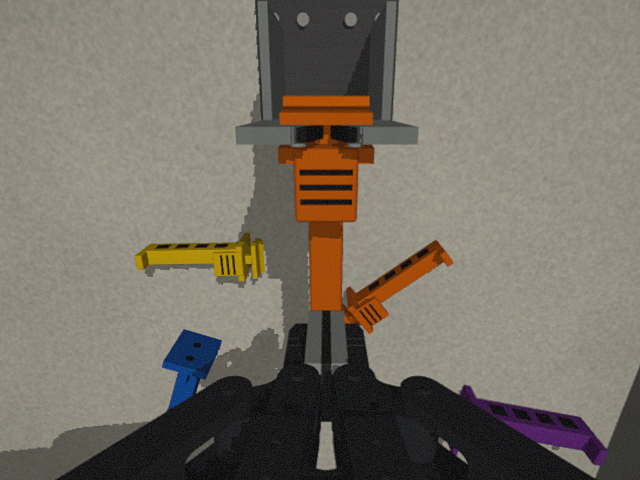

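Run:
```python
from st import *
c,im,d=grab('scene'); cv2.imwrite('pics/fin.png',cv2.resize(im[130:350,200:520,::-1],None,fx=2.4,fy=2.4,interpolation=2))
P=cloud(c,d);hsv=cv2.cvtColor(im,cv2.COLOR_RGB2HSV)
m=(hsv[...,0]>5)&(hsv[...,0]<17)&(hsv[...,1]>180)&(P[...,2]>.1); q=P[m]
w=q[q[:,2]>np.percentile(q[:,2],98)-.005]
print(len(q),np.percentile(q,[2,98],axis=0).round(3),'pad z',np.median(w[:,2]))
for nm,h in(('blue',(100,125)),):
    m=(hsv[...,0]>h[0])&(hsv[...,0]<h[1])&(hsv[...,1]>150)&(P[...,0]<.75)&(P[...,0]>.3)&(P[...,2]>.0)&(P[...,2]<.07)&(abs(P[...,1])<.12)
    print(nm,m.sum(),np.median(P[m],0).round(3))
    z=np.load('pics/scene0.npz'); P0=cloud(c,z['d']); h0=cv2.cvtColor(z['im'],cv2.COLOR_RGB2HSV)
    m=(h0[...,0]>h[0])&(h0[...,0]<h[1])&(h0[...,1]>150)&(P0[...,0]<.75)&(P0[...,0]>.3)&(P0[...,2]>.0)&(P0[...,2]<.07)&(abs(P0[...,1])<.12)
    print(' start',m.sum(),np.median(P0[m],0).round(3))
```

```text
2479 [[-0.03  -1.619  0.111]
 [ 1.284  0.384  0.761]] pad z 0.760870452057949
blue 597 [ 0.48  -0.027  0.028]
 start 596 [ 0.479 -0.027  0.028]
```

View pics/fin.png

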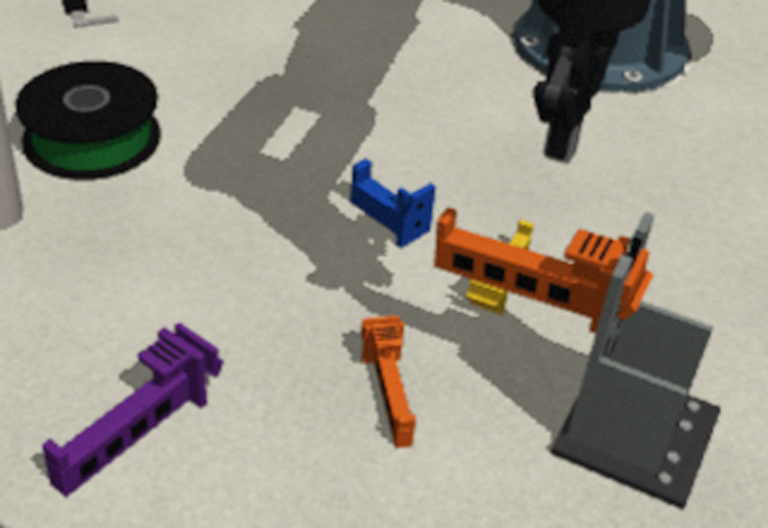

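The crop shows the arm home in the slot with its hook behind the plate. The gripper is clear, and the blue hook and spool are where they were. Handing in.

```bash
python3 -c "
from bench import ctrl
print(ctrl.hand_in())"
```

```text
the job is handed in; nothing more can be done
None
```

The large orange arm is hooked behind the upright, pressed under the catches and released, and I handed the job in at about 18 s of the 48 s; the hand-in reports no verdict.

**What I did:** I gripped it by the beam and lowered it into the slot until the catches took its weight, with its origin at about z 0.14 m. I let go, then pressed on the thumb pad with the closed fingers. The push stayed around 3–5 N and then dropped to zero, which I took as the snap. I kept pressing until it was firm on the slot floor, which peaked at 15 N. Then I pulled the gripper well clear.

**Last checks:**
- **Height:** the pad top reads z 0.185–0.186 m, which puts the origin at about 0.120 m, the seated height.
- **Sideways:** the arm's centre is within about 1 mm of the upright's.
- **Pitch:** the arm droops about 0.05 rad at its far end, within the 0.2 rad limit.
- **Blue tool hook:** it moved about 1 mm at most, which is measurement noise.
- **Green spool:** by eye only, it looks where it was; I did not measure it.

**Failed check:** the independent height check from the scene camera gave no usable number, because invalid depth pixels got into it. From that camera I have only the picture, which shows the arm seated.

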